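# Hold the gland cap over the pressure housing for a last look

## Robot

A 6-joint arm with a two-finger parallel gripper is mounted at the origin on the work surface. World frame = base frame: x ahead of the robot, y to its left, z up, the work surface at z = 0. Lengths are in m, angles in rad, forces in N, time in s.
With the tool pointing down it reaches from about 0.35 to 1 m from the base axis. Payload 7.1 kg.
Tool frame: the origin (TCP) lies on the centre line of the jaws, within the pads' length; the fingertips stand 22 mm ahead of it and the grasp point (between the pads) lies 3 mm ahead of it; y points along the fingers, z is the direction in which the jaws open and shut, and the axes are right-handed (so a half turn about y gives the same grasp; the last joint's range is limited). The gripper opens to 85 mm and grips with 20 to 120 N. Pads are 22 mm wide; open, the fingers measure 114 mm over their backs; the gripper's body (76 mm by 85 mm) begins 54 mm behind the grasp point. The pads swing forward as they close: fully open they stand 13 mm farther back than shut.
Start: joints at [-1.206, 0.423, 1.63, -0, 1.089, -0.019], TCP at [0.234, -0.58, 0.253] pointing down, gripper open.
Joint ranges: [-3, 3], [-0.9, 2.11], [0.09, 2.58], [-1.31, 4.45], [0.11, 2.69], [-2.54, 2.54]. Speed limits (rad/s): [2.39, 2.39, 3.01, 3.14, 3.14, 3.14].

## Interface

Orientations are given as a 3x3 rotation matrix whose columns are the frame's x, y, z axes.
In Python, from station import status, imaging, job_done, models gives the robot as it stands.
- The arm moves only by the tool drive_tool, never from a script. Its argument "series" is a list of rows, each an object of numbers: "dx", "dy", "dz": the shift along the world's x, y, z in m; "wx", "wy", "wz": the turn, a rotation vector about the world's x, y, z in rad. In form: [{"dx": .., "dy": .., "dz": .., "wx": .., "wy": .., "wz": ..}, ...]. A call has 1 to 5 rows; each row is the pose to reach, as a shift and turn from the pose measured when the call began; what a row does not reach only later rows make up. A row lasts 1/8 s, in which the tool goes at most 62.5 mm and 10.7 degrees, less where a joint would pass 70% of its speed; a pose out of reach is approached as far as the arm can. A call with a gripper value outside its range is refused whole. "jaw" is the gripper command: -1 is shut, 1 is fully open, values between are in proportion, set as the call begins (left out, the last holds). The fingers move at their own pace and stop on an object; "squeeze" is the grip in N (left out, the last holds). Time passes only in rows, so rows that repeat a pose let the fingers close. It gives the time, the measured TCP pose, the force and the opening at its end, in the units of the state.
- status.state(): the state, without advancing time (a new reading comes with each control period).
- imaging.snapshot(name): name is "scene" or "top" or "wrist"; returns a dict with "frame" (400x640x3 uint8, red, green, blue), "camera_matrix" (3x3 intrinsics, pixels), "T" (4x4, takes a point from camera to world coordinates); the wrist camera has in their place "tool_from_camera" (4x4, takes a point from camera to tool coordinates, whose origin is the TCP and whose axes are the tool frame's). Camera axes: x right, y up, looking along -z (the intrinsics and any distortion apply to the point x, -y, -z); pixel columns grow to the right and rows downward; lengths in m; the calibration is good to about 2 mm. A picture is of the moment at which its call begins: read the wrist's pose just before it. There is no depth.
- job_done(): hands the job in, once; it reports no verdict.
Trained networks look in the newest picture that a camera, given by its name, has taken for a name from the list of things; names that differ only in an ending like _2 or _b are one class to them, and where a whole thing is asked for, a point or a joint stands for the part that bears it (a point fixed in the world has none). Each returns a list of dicts, best first, with "conf" (0 to 1); they miss things now and then, are a little off and sometimes report something else, mostly with a low value. They report only what shows in the picture. A call takes as long as a camera call. They do not tell look-alikes from the thing itself.
- models.find_in(target, camera): "rect" ([left, top, width, height] in pixels, round what is visible of it).
- models.mark_of(target, camera): "point" ([column, row] in pixels: a listed point, or the origin of a listed thing).
The state is a dict: "time": time; "joint_positions": joint angles; "joint_vel": joint speeds; "joint_torque": joint torques, N m; "eef_pos": TCP position; "orientation": TCP orientation; "contact_force": force on the tool from outside, world axes, zero at the start; "torque": the same for the moment, N m; "grip_width": finger opening in m.
Only numpy, scipy, OpenCV 4.12 (cv2) and the standard library are available. Lean on these libraries where they do the work, as an engineer would, in place of code of your own. Each camera call takes 0.05 s, during which the arm holds its last target. There are 200 camera calls.

## Task

From the parts bin take the square end cap that has one single cable gland in its middle, carry it up over the thruster frame without touching the frame, and hold it about 10 mm above the open mouth of the upright pressure housing: level, centred, and turned so that its four corner screws are in line with the four tapped holes, so that a colleague can make sure that no lead will be pinched before it is closed. Nothing may touch the housing; leave the other parts in the bin and do not shift the mug, the grease tub or the screwdriver. Finish while holding the cap motionless there: do not lower it onto the housing, put it down or let go.

Things in the scene. Friction and masses are not known exactly. Their poses are not given: they have to be found in the camera images.
- gland_cap: End cap to take: aluminium flange 80 x 80 x 10 mm (z 14 to 24 mm), under it a round spigot 58 mm across, 14 mm long, with O-rings; one black hexagonal gland on top in the middle. Lies flat in the bin, gland up. Origin: centre of the spigot's underside; z up, x and y square to the flange sides. Screw heads 9 mm wide, 5 mm high at x, y = +-32 mm. About 0.33 kg. Any quarter turn fits.
- gland (a point): Middle of the cap's gland, the place to grip: 37 mm above the cap's origin, on its axis, same axes. Hexagon 27 mm across flats, from 13 mm below this point (the flange's top) to 13 mm above it; two flats face the cap's +x and -x, the others lie 60 degrees apart; above it a round dome 21 mm across, 8 mm high.
- mouth (a point): Centre of the housing's open mouth, in the plane of its top face, 165 mm above the bench; axes x and y square to the sides of the housing's flange, z up along the tube. The tapped holes are at x, y = +-32 mm.
- housing: Upright aluminium pressure housing, fixed: tube 70 mm outside and 60 mm inside, with a square flange 80 x 80 mm, 12 mm thick, around its mouth at the top, standing in a round black stand 120 mm across and 34 mm high. Origin: centre of the stand's underside on the bench; z up. The top face is at z = 165 mm.
- bin: Dark grey open parts bin, fixed, 240 mm (its x) by 290 mm (its y) with a small rim outside, 80 mm high, walls and floor 4 mm thick. Origin: centre of its underside.
- thruster_frame: Obstacle between bin and housing, fixed: two black side plates with red floats along the top, with two ducted thrusters between them; 280 mm long (its x), 132 mm wide over all, 150 mm high. Origin: centre of its underside.
- blank_cap: Another end cap in the bin with the same square flange but nothing in its middle; leave it. Origin: centre of the spigot's underside; top of its flange at z = 24 mm.
- twin_cap: Another end cap in the bin with the same square flange but two small glands (17 mm across flats) side by side, up to z = 43 mm; leave it. Origin: centre of the spigot's underside.
- propeller: Black three-bladed propeller, 82 mm across, 24 mm high, lying in the bin; leave it. Origin: centre of the hub's underside.
- anode: Metal anode bar 70 x 22 x 14 mm lying in the bin; leave it. Origin: centre of its underside.
- plug_a: Small metal blanking plug standing on its hexagonal head (18 mm across) in the bin, 22 mm high; leave it. Origin: centre of its underside.
- plug_b: A second plug like plug_a; leave it. Origin: centre of its underside.
- mug: White mug, 80 mm across, 95 mm high, on the bench beyond the housing. Origin: centre of its underside.
- grease_tub: Small grey tub with white lid, 56 mm across, 55 mm high, on the bench at the left. Origin: centre of its underside.
- screwdriver: Black-handled screwdriver, 200 mm long, lying on the bench beyond the bin and the frame. Origin: about its middle, on the bench.
Things that resemble listed ones, but are neither listed nor needed, are in the scene too. Leave any turquoise look-alike of the gland_cap alone.

How it is judged:
On the way, in this order (a step that is already met when the one before it is completed fails the run):
1. the gland cap is lifted out of the bin in the fingers (height (world z) of gland_cap above 0.09 m and contact force between gland_cap and the fingers above 1 N), for 0.1 s.
2. the cap passes above the thruster frame (height (world z) of gland_cap above 0.15 m and y of gland_cap in the frame of thruster_frame between -0.066 and 0.066 m and x of gland_cap in the frame of thruster_frame between -0.18 and 0.18 m).
At the end, for the whole second after the job is handed in: The cap is held still, clear of the housing: spigot underside 4 to 18 mm above the mouth and within 6 mm of its centre sideways, level within 4 degrees, flange sides parallel to the housing's within 7 degrees (any quarter turn); all the other parts are in the bin (horizontal distance between gland_cap and mouth below 0.006 m and z of gland_cap in the frame of mouth between 0.004 and 0.018 m and angle between gland_cap's own z axis and vertical below 0.07 rad and (angle between the x axis of gland_cap and the x axis of mouth, either way round below 0.12 rad or angle between the x axis of gland_cap and the y axis of mouth, either way round below 0.12 rad) and contact force between gland_cap and the fingers above 1 N and contact force between gland_cap and housing below 0.1 N and linear speed of gland_cap below 0.01 m/s and angular speed of gland_cap below 0.1 rad/s and x of blank_cap in the frame of bin between -0.12 and 0.12 m and y of blank_cap in the frame of bin between -0.145 and 0.145 m and z of each of blank_cap, twin_cap, propeller, anode, plug_a, plug_b in the frame of bin below 0.08 m and x of twin_cap in the frame of bin between -0.12 and 0.12 m and y of twin_cap in the frame of bin between -0.145 and 0.145 m and x of propeller in the frame of bin between -0.12 and 0.12 m and y of propeller in the frame of bin between -0.145 and 0.145 m and x of anode in the frame of bin between -0.12 and 0.12 m and y of anode in the frame of bin between -0.145 and 0.145 m and x of plug_a in the frame of bin between -0.12 and 0.12 m and y of plug_a in the frame of bin between -0.145 and 0.145 m and x of plug_b in the frame of bin between -0.12 and 0.12 m and y of plug_b in the frame of bin between -0.145 and 0.145 m); the arm keeps its last pose, push and grip.
It fails at once if anything touches the pressure housing (contact force between housing and anything else above 0.5 N).
It fails at once if anything touches the thruster frame (contact force between thruster_frame and anything else above 1 N).
It fails at once if the mug, the grease tub or the screwdriver is shifted by more than 20 mm (distance of any of mug, grease_tub, screwdriver from where it was at the start of the episode above 0.02 m).
It also fails if it takes over 45 s, if anything falls off the work surface, if the arm or the gripper's body presses on something with over 40 N, if the wrist force passes 120 N, or if a joint passes its speed limit or range.

## Working session

There is one attempt and no reset: what is moved stays moved. The work goes in short steps, Python scripts to look and compute and a tool call to move; the robot and the scene stay as the last step left them, time stands still between calls to the robot, and variables do not carry over. Pictures are saved under pics/ and viewed, about 8 in all and at most 12, crops included, and the job is handed in when it is done.

Besides the shell and the picture viewer there is one more tool, called after "Request:" as name(argument=value, ...), one argument or row to a line, values as JSON. drive_tool: Moves the arm, as the interface text tells. Its arguments: {"type":"object","properties":{"series":{"type":"array"},"jaw":{"type":"number"},"squeeze":{"type":"number"}},"required":["series"]}

```bash
mkdir -p pics; cat > h.py <<'E'
import numpy as np, cv2
from station import status, imaging, job_done, models
def snap(n):
    s=status.state(); d=imaging.snapshot(n)
    if 'T' not in d:
        W=np.eye(4); W[:3,:3]=np.array(s['orientation']); W[:3,3]=s['eef_pos']
        d['T']=W@np.array(d['tool_from_camera'])
    d['T']=np.array(d['T']); d['K']=np.array(d['camera_matrix']); return d
def save(d,f): cv2.imwrite('pics/'+f,d['frame'][:,:,::-1])
def ray(d,px,z):
    K=d['K']; r=np.array([(px[0]-K[0,2])/K[0,0],-(px[1]-K[1,2])/K[1,1],-1])
    w=d['T'][:3,:3]@r; o=d['T'][:3,3]; return o+w*(z-o[2])/w[2]
def proj(d,p):
    c=np.linalg.inv(d['T'])@np.append(p,1); q=d['K']@np.array([c[0],-c[1],-c[2]]); return q[:2]/q[2]
E
python3 - <<'E'
from h import *
np.set_printoptions(precision=4,suppress=True)
s=status.state(); print(s['eef_pos'],s['orientation'],s['grip_width'])
for c in ['top','scene','wrist']:
    d=snap(c); save(d,c+'0.png'); print(c,d['T'][:3,3], [k for k in d])
    for t,z in [('gland_cap',.004),('gland',.041),('mouth',.165),('housing',0),('bin',0),('thruster_frame',0),('blank_cap',.004),('twin_cap',.004),('mug',0),('grease_tub',0),('screwdriver',0)]:
        for r in models.mark_of(t,c)[:3]: print(t,r['point'],round(r['conf'],2),ray(d,r['point'],z))
E
```

```text
[ 0.2339 -0.579   0.2525] [[-0.9273 -0.0006  0.3744]
 [-0.3744  0.0015 -0.9273]
 [-0.     -1.     -0.0016]] 0.08573319787214535
top [ 0.3233 -0.0584  1.5434] ['frame', 'camera_matrix', 'T', 'K']
gland_cap [486.5, 237.8] 0.95 [ 0.4862 -0.5903  0.004 ]
gland [492.8, 235.7] 0.93 [ 0.4885 -0.5981  0.041 ]
gland [432.3, 252.6] 0.65 [ 0.4399 -0.4029  0.041 ]
mouth [219.0, 238.1] 0.57 [0.4876 0.2431 0.165 ]
housing [226.2, 241.8] 0.79 [0.4946 0.2555 0.    ]
bin [403.8, 238.5] 0.89 [ 0.491  -0.3229  0.    ]
thruster_frame [296.8, 239.7] 0.58 [0.4958 0.0254 0.    ]
blank_cap [381.9, 220.2] 0.62 [ 0.5524 -0.2542  0.004 ]
blank_cap [405.6, 265.2] 0.21 [ 0.4046 -0.323   0.004 ]
twin_cap [382.2, 219.2] 0.73 [ 0.5556 -0.2553  0.004 ]
twin_cap [166.3, 256.7] 0.35 [0.4507 0.4477 0.004 ]
twin_cap [402.7, 238.9] 0.29 [ 0.4894 -0.3186  0.004 ]
mug [254.7, 161.3] 0.91 [0.764  0.1635 0.    ]
grease_tub [163.9, 255.4] 0.67 [0.4555 0.457  0.    ]
screwdriver [328.9, 168.6] 0.62 [ 0.7322 -0.0857  0.    ]
scene [ 1.6927 -0.3252  1.2961] ['frame', 'camera_matrix', 'T', 'K']
gland_cap [155.1, 225.2] 0.59 [ 0.4
[... 267 characters left out ...]
 0.    ]
housing [405.7, 158.4] 0.53 [0.3101 0.3354 0.    ]
bin [239.1, 219.0] 0.9 [ 0.5021 -0.3181  0.    ]
thruster_frame [339.6, 204.4] 0.73 [0.4991 0.0305 0.    ]
thruster_frame [322.6, 261.0] 0.62 [ 0.7284 -0.0797  0.    ]
blank_cap [257.8, 206.1] 0.74 [ 0.4581 -0.2491  0.004 ]
blank_cap [257.8, 228.3] 0.38 [ 0.5586 -0.2619  0.004 ]
twin_cap [259.7, 227.2] 0.73 [ 0.555  -0.2551  0.004 ]
twin_cap [259.9, 204.8] 0.34 [ 0.4534 -0.2412  0.004 ]
mug [403.5, 257.4] 0.75 [ 0.7632  0.1752 -0.    ]
grease_tub [451.1, 182.4] 0.79 [0.4671 0.4562 0.    ]
screwdriver [322.0, 262.3] 0.53 [ 0.733  -0.0826  0.    ]
wrist [ 0.3054 -0.5518  0.3745] ['frame', 'camera_matrix', 'tool_from_camera', 'T', 'K']
```

View pics/top0.png

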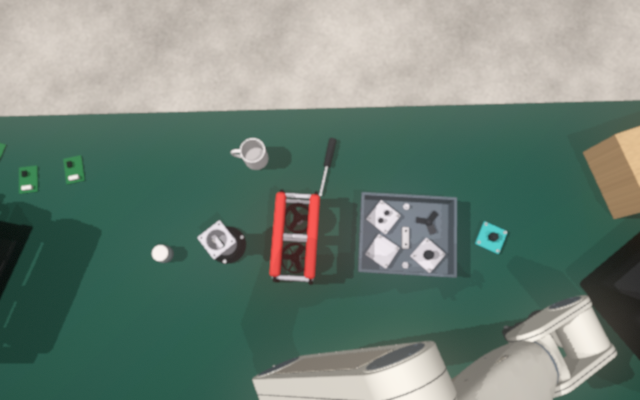

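View pics/scene0.png

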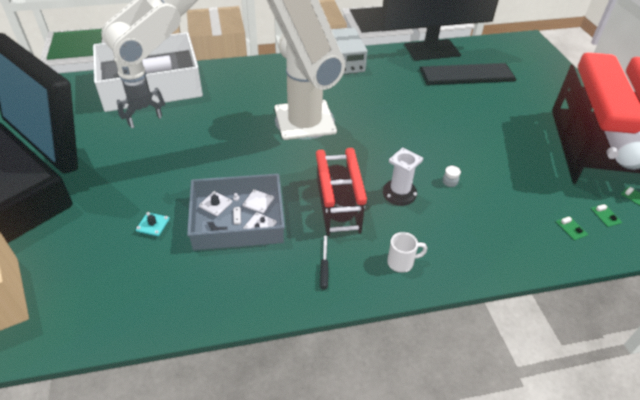

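View pics/wrist0.png

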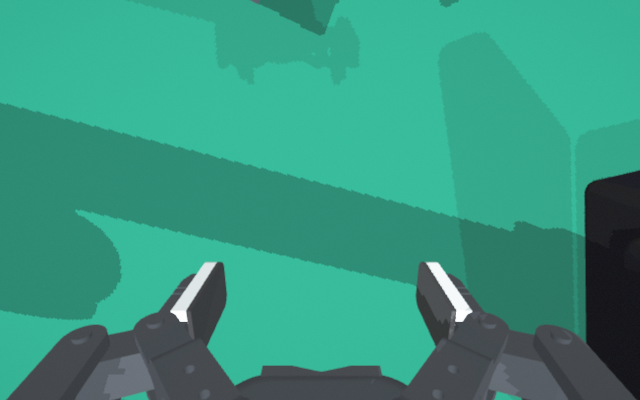

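The cap to take shows in the top view at about (428, 254) and in the scene view at (213, 203). The turquoise one at (491, 237) lies outside the bin. The two cameras disagree by about 2 cm, so I'll look with the wrist camera from above the bin.

Request:
drive_tool(
  series=[
    {"dx": 0.03, "dy": 0.02, "dz": 0.04},
    {"dx": 0.06, "dy": 0.06, "dz": 0.07},
    {"dx": 0.09, "dy": 0.1, "dz": 0.09},
    {"dx": 0.12, "dy": 0.14, "dz": 0.1},
    {"dx": 0.12, "dy": 0.16, "dz": 0.1},
  ],
  jaw=0.1,
  squeeze=60,
)

```text
$.series[0]: bad value
```

```bash
python3 - <<'E'
from h import *
np.set_printoptions(precision=4,suppress=True)
d=snap('wrist'); save(d,'w1.png')
s=status.state(); print(s['time'],s['eef_pos'],s['grip_width'],s['joint_positions'],np.max(np.abs(s['joint_vel'])))
for t,z in [('gland_cap',.004),('gland',.041),('bin',0),('blank_cap',.004),('twin_cap',.004)]:
    for r in models.mark_of(t,'wrist')[:3]: print(t,r['point'],round(r['conf'],2),ray(d,r['point'],z))
E
```

```text
1.85 [ 0.2341 -0.5795  0.2533] 0.08545862077443937 [-1.206   0.4231  1.6299  0.      1.0886 -0.019 ] 0.0008661463974206244
```

View pics/w1.png

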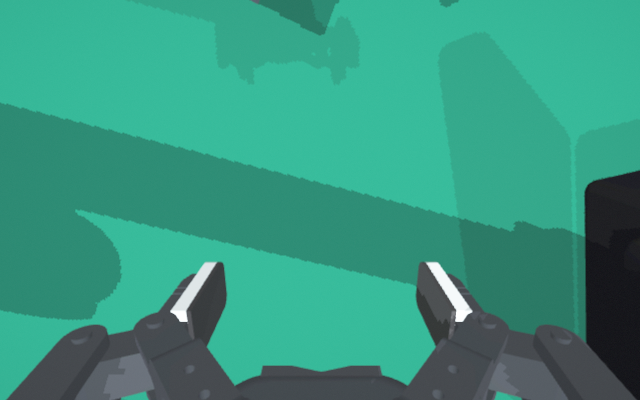

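All six fields have to be in every row. The arm hasn't moved, so this view is the same as before.

Request:
drive_tool(
  series=[
    {"dx": 0.03, "dy": 0.02, "dz": 0.04, "wx": 0, "wy": 0, "wz": 0},
    {"dx": 0.06, "dy": 0.06, "dz": 0.07, "wx": 0, "wy": 0, "wz": 0},
    {"dx": 0.09, "dy": 0.1, "dz": 0.09, "wx": 0, "wy": 0, "wz": 0},
    {"dx": 0.11, "dy": 0.14, "dz": 0.1, "wx": 0, "wy": 0, "wz": 0},
    {"dx": 0.11, "dy": 0.16, "dz": 0.1, "wx": 0, "wy": 0, "wz": 0},
  ],
  jaw=0.1,
  squeeze=60,
)

```text
time: 2.72
eef_pos: [0.3452, -0.4181, 0.3543]
orientation: [[-0.926, 0.001, 0.377], [-0.377, -0.001, -0.926], [-0.001, -1.0, 0.002]]
contact_force: [0.3, -0.4, 0.6]
grip_width: 0.0468
```

```bash
python3 - <<'E'
from h import *
np.set_printoptions(precision=4,suppress=True)
d=snap('wrist'); save(d,'w2.png'); np.savez('w2.npz',**{k:d[k] for k in('frame','K','T')})
s=status.state(); print(s['time'],s['eef_pos'],s['grip_width'],s['joint_positions'],np.max(np.abs(s['joint_vel'])))
for t,z in [('gland_cap',.004),('gland',.041)]:
    for r in models.mark_of(t,'wrist')[:3]: print(t,r['point'],round(r['conf'],2),ray(d,r['point'],z))
E
```

```text
2.775 [ 0.3441 -0.4164  0.3535] 0.04697303215473646 [-0.9024  0.1926  1.7131  0.0005  1.2367  0.2824] 0.041300451334612
gland_cap [477.5, 107.3] 0.77 [ 0.4859 -0.5951  0.004 ]
gland_cap [327.1, 86.2] 0.66 [ 0.4333 -0.3928  0.004 ]
gland [490.0, 111.1] 0.98 [ 0.4824 -0.5961  0.041 ]
gland [330.9, 85.3] 0.78 [ 0.4347 -0.3966  0.041 ]
```

View pics/w2.png

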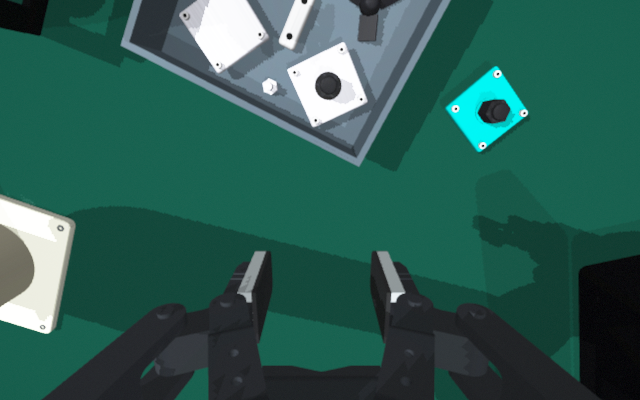

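```bash
cat >> h.py <<'E'
def square(d,pts,z):
    P=np.array([ray(d,p,z)[:2] for p in pts]); c=P.mean(0); v=P-c
    yaw=np.angle(np.sum(((v[:,0]+1j*v[:,1])/np.abs(v[:,0]+1j*v[:,1]))**4*-1))/4
    return c,np.degrees(yaw),np.linalg.norm(v,axis=1)
E
python3 - <<'E'
from h import *
np.set_printoptions(precision=4,suppress=True)
d=dict(np.load('w2.npz'))
print(square(d,[(341,46),(361,100),(316,120),(294,69)],.033), 'expect r .0453')
f=d['frame'][30:140,270:390,::-1]
cv2.imwrite('pics/c2.png',cv2.resize(cv2.convertScaleAbs(f,alpha=1.0),None,fx=5,fy=5,interpolation=cv2.INTER_CUBIC))
g=cv2.cvtColor(d['frame'],cv2.COLOR_RGB2GRAY)[60:115,300:360]; print(g[::4,::4])
R=d['T'][:3,:3]; print(R, d['T'][:3,3])
E
```

```text
(array([ 0.4347, -0.393 ]), np.float64(-44.33257380887765), array([0.047 , 0.0464, 0.0464, 0.0463])) expect r .0453
[[130 201 254 252 250 254 254 254 254 254 254 254 254 139 109]
 [253 254 254 253 254 254 254 254 254 254 254 254 254 244 109]
 [254 254 255 254 254 250 252 251 253 254 254 254 254 254 109]
 [253 254 254 254 252 251 198  88 212 254 254 254 254 254 185]
 [253 254 254 254 252  51  60  48  51  63 254 254 254 254 252]
 [254 254 254 254 123  52  63  65  62  48 160 231 254 254 254]
 [254 254 254 254  68  60  63  60  58  42  45 230 229 250 254]
 [254 254 254 254  56  50  57  56  56  44  62 230 229 243 254]
 [254 254 254 254 206  58  47  52  41  48 212 230 230 229 253]
 [254 254 254 254 254 100  53  59  72 144 229 230 231 227 253]
 [211 254 254 254 254 254 253 247 248 231 228 230 228 249 254]
 [134 254 254 254 254 254 254 255 254 254 252 252 254 254 253]
 [126 234 254 254 254 254 254 254 254 254 254 254 253 243 110]
 [126 125 254 254 254 254 254 254 255 254 254 234 109 102  89]]
[[ 0.3764  0.8834  0.2792]
 [-0.9264  0.3585  0.1149]
 [ 0.0014 -0.3019  0.9533]] [ 0.4163 -0.39    0.4756]
```

Request:
drive_tool(
  series=[
    {"dx": 0.025, "dy": 0.005, "dz": -0.05, "wx": 0, "wy": 0, "wz": 0},
    {"dx": 0.05, "dy": 0.015, "dz": -0.1, "wx": 0, "wy": 0, "wz": 0},
    {"dx": 0.07, "dy": 0.02, "dz": -0.15, "wx": 0, "wy": 0, "wz": 0},
    {"dx": 0.07, "dy": 0.02, "dz": -0.17, "wx": 0, "wy": 0, "wz": 0},
    {"dx": 0.07, "dy": 0.02, "dz": -0.17, "wx": 0, "wy": 0, "wz": 0},
  ],
)

```text
time: 3.5
eef_pos: [0.4122, -0.3993, 0.1806]
orientation: [[-0.927, -0.004, 0.374], [-0.374, 0.003, -0.927], [0.003, -1.0, -0.004]]
contact_force: [1.3, -0.2, 0.0]
grip_width: 0.0468
```

```bash
python3 - <<'E'
from h import *
np.set_printoptions(precision=4,suppress=True)
d=snap('wrist'); save(d,'w3.png'); np.savez('w3.npz',**{k:d[k] for k in('frame','K','T')})
s=status.state(); print(s['time'],s['eef_pos'],np.max(np.abs(s['joint_vel'])))
for t,z in [('gland_cap',.004),('gland',.041)]:
    for r in models.mark_of(t,'wrist')[:3]: print(t,r['point'],round(r['conf'],2),ray(d,r['point'],z))
cv2.imwrite('pics/w3g.png',cv2.convertScaleAbs((255*(d['frame'][:,:,::-1]/255.)**.6)))
E
```

```text
3.55 [ 0.4129 -0.4     0.1822] 0.03395054712388187
gland_cap [324.1, 161.8] 0.75 [ 0.4319 -0.3946  0.004 ]
gland_cap [550.7, 188.7] 0.71 [ 0.4877 -0.6001  0.004 ]
gland [323.7, 169.1] 0.93 [ 0.4328 -0.3938  0.041 ]
gland [572.7, 203.8] 0.64 [ 0.4831 -0.596   0.041 ]
```

View pics/w3g.png

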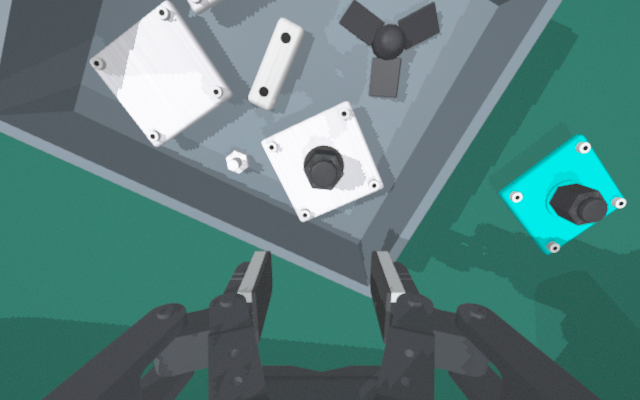

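```bash
python3 - <<'E'
from h import *
from scipy.optimize import minimize
np.set_printoptions(precision=4,suppress=True)
d=dict(np.load('w3.npz'))
c,y,r=square(d,[(346,114),(374,185),(306,214),(273,148)],.033); print(c,y,r)
g=cv2.cvtColor(d['frame'],cv2.COLOR_RGB2GRAY); S=4
f=cv2.resize(g[120:215,270:385],None,fx=S,fy=S,interpolation=cv2.INTER_CUBIC)
mask=(f<110).astype(np.uint8)
n,l,st,_=cv2.connectedComponentsWithStats(mask); k=1+np.argmax(st[1:,4]); mask=(l==k).astype(np.uint8); print(st[k]/S)
def sil(cx,cy,a):
    P=[(cx+.027/3**.5*np.cos(a+np.pi/6+i*np.pi/3),cy+.027/3**.5*np.sin(a+np.pi/6+i*np.pi/3),z) for i in range(6) for z in(.028,.054)]
    P+=[(cx+.0105*np.cos(t),cy+.0105*np.sin(t),z) for t in np.linspace(0,6.28,16) for z in(.054,.06)]
    q=np.array([proj(d,p) for p in P]); q=(q-[270,120])*S
    m=np.zeros_like(mask); cv2.fillConvexPoly(m,cv2.convexHull(np.int32(q)),1); return m
best={}
for deg in range(0,60,3):
    F=lambda v:-np.sum(mask&sil(v[0],v[1],np.radians(deg)))/np.sum(mask|sil(v[0],v[1],np.radians(deg)))
    o=min((minimize(F,c+np.array(e),method='Nelder-Mead',options=dict(initial_simplex=c+np.array(e)+np.array([[0,0],[.003,0],[0,.003]]))) for e in([0,0],[-.002,-.001])),key=lambda o:o.fun)
    print(deg,o.fun.round(4),o.x)
E
```

```text
[ 0.4335 -0.3944] -43.84939628847446 [0.0452 0.0444 0.0447 0.0448]
[  52.75    0.     62.25   95.   6154.25]
0 0.0 [ 0.4335 -0.3944]
3 0.0 [ 0.4335 -0.3944]
6 0.0 [ 0.4335 -0.3944]
9 0.0 [ 0.4335 -0.3944]
12 0.0 [ 0.4335 -0.3944]
15 0.0 [ 0.4335 -0.3944]
18 0.0 [ 0.4335 -0.3944]
21 0.0 [ 0.4335 -0.3944]
24 0.0 [ 0.4335 -0.3944]
27 0.0 [ 0.4335 -0.3944]
30 0.0 [ 0.4335 -0.3944]
33 0.0 [ 0.4335 -0.3944]
36 0.0 [ 0.4335 -0.3944]
39 0.0 [ 0.4335 -0.3944]
42 0.0 [ 0.4335 -0.3944]
45 0.0 [ 0.4335 -0.3944]
48 0.0 [ 0.4335 -0.3944]
51 0.0 [ 0.4335 -0.3944]
54 0.0 [ 0.4335 -0.3944]
57 0.0 [ 0.4335 -0.3944]
```

Wrong component: that was the dark bin floor. I'll pick the component at the gland instead, with a lower threshold.

```bash
python3 - <<'E'
from h import *
from scipy.optimize import minimize
np.set_printoptions(precision=4,suppress=True)
d=dict(np.load('w3.npz')); c=np.array([.4335,-.3944])
g=cv2.cvtColor(d['frame'],cv2.COLOR_RGB2GRAY); S=4
print(g[140:200:5,290:360:5])
f=cv2.resize(g[120:215,270:385],None,fx=S,fy=S,interpolation=cv2.INTER_CUBIC)
mask=(f<85).astype(np.uint8)
n,l,st,_=cv2.connectedComponentsWithStats(mask); k=l[(169-120)*S,(323-270)*S]; mask=(l==k).astype(np.uint8); print(k,st[k]/S)
def sil(v,a):
    cx,cy=v
    P=[(cx+.027/3**.5*np.cos(a+np.pi/6+i*np.pi/3),cy+.027/3**.5*np.sin(a+np.pi/6+i*np.pi/3),z) for i in range(6) for z in(.028,.054)]
    P+=[(cx+.0105*np.cos(t),cy+.0105*np.sin(t),z) for t in np.linspace(0,6.28,16) for z in(.054,.06)]
    q=(np.array([proj(d,p) for p in P])-[270,120])*S
    m=np.zeros_like(mask); cv2.fillConvexPoly(m,cv2.convexHull(np.int32(q)),1); return m
res=[]
for deg in range(0,60,3):
    def F(v): m=sil(v,np.radians(deg)); return -np.sum(mask&m)/np.sum(mask|m)
    o=minimize(F,c,method='Nelder-Mead',options=dict(initial_simplex=c+np.array([[0,0],[.003,0],[0,.003]])))
    res.append((o.fun,deg,o.x)); print(deg,o.fun.round(4),o.x)
b=min(res,key=lambda r:r[0]); im=cv2.cvtColor(f,cv2.COLOR_GRAY2BGR)
ims=[]
for deg in(16,46):
    i2=im.copy(); ct,_=cv2.findContours(sil(b[2],np.radians(deg)),0,1); cv2.drawContours(i2,ct,-1,(0,0,255),1); ims.append(cv2.convertScaleAbs(i2,alpha=1.6))
cv2.imwrite('pics/hex.png',cv2.resize(np.hstack(ims),(800,330)))
E
```

```text
[[245 247 248 247 231 233 235 233 240 247 248 247 245 247]
 [248 249 246 239 235 231 187 183 227 245 247 246 245 244]
 [245 246 245 236 152  26  20  26  31  37 247 247 247 245]
 [246 248 248 218  37  49  45  44  36  30  65 224 245 243]
 [245 245 246  41  33  42  36  25  23  48  32 201 198 197]
 [248 246 248  30  37  52  49  49  47  32  28 198 198 196]
 [247 246 246  46  34  47  47  46  44  37  35 198 200 195]
 [246 248 246 217  37  43  44  44  44  39  40 197 196 197]
 [249 248 245 245  47  42  44  44  44  33 184 199 196 198]
 [245 246 248 246 201  52  40  41  36 133 197 196 198 196]
 [247 249 247 246 246 247 246 244 203 244 239 245 221 245]
 [248 245 247 248 247 248 248 248 246 245 246 245 245 246]]
13 [  34.     26.     39.75   43.5  5393.  ]
0 0.0 [ 0.4374 -0.3601]
3 0.0 [ 0.4374 -0.3601]
6 0.0 [ 0.4374 -0.3601]
9 0.0 [ 0.4374 -0.3601]
12 0.0 [ 0.4374 -0.3601]
15 0.0 [ 0.4121 -0.3659]
18 0.0 [ 0.4374 -0.3601]
21 0.0 [ 0.4374 -0.3601]
24 0.0 [ 0.471  -0.3869]
27 0.0 [ 0.471  -0.3869]
30 0.0 [ 0.471  -0.3869]
33 0.0 [ 0.462  -0.4158]
36 0.0 [ 0.462  -0.4158]
39 0.0 [ 0.462  -0.4158]
42 0.0 [ 0.462  -0.4158]
45 0.0 [ 0.462  -0.4158]
48 0.0 [ 0.4678 -0.3905]
51 0.0 [ 0.4374 -0.3601]
54 0.0 [ 0.4374 -0.3601]
57 0.0 [ 0.4374 -0.3601]<stdin>:18: RuntimeWarning: overflow encountered in scalar negative
```

View pics/hex.png

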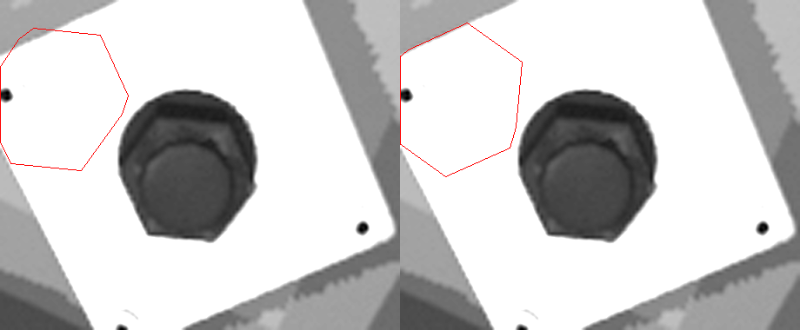

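The crop shows the hexagon's lower edge running nearly along the image x axis. Its flats therefore face −44°, 16° and 76° in the world, and the cap's x axis is at −44°. I'll turn the tool +0.42 rad, centre over the gland and go down. The round collar at the gland's base means gripping a little higher.

Request:
drive_tool(
  series=[
    {"dx": 0.01, "dy": 0.003, "dz": 0, "wx": 0, "wy": 0, "wz": 0.15},
    {"dx": 0.02, "dy": 0.006, "dz": 0, "wx": 0, "wy": 0, "wz": 0.3},
    {"dx": 0.02, "dy": 0.006, "dz": -0.03, "wx": 0, "wy": 0, "wz": 0.42},
    {"dx": 0.02, "dy": 0.006, "dz": -0.07, "wx": 0, "wy": 0, "wz": 0.42},
    {"dx": 0.02, "dy": 0.006, "dz": -0.08, "wx": 0, "wy": 0, "wz": 0.42},
  ],
)

```text
time: 4.28
eef_pos: [0.4329, -0.3944, 0.1033]
orientation: [[-0.695, -0.0, 0.719], [-0.719, 0.0, -0.695], [0.0, -1.0, -0.0]]
contact_force: [0.3, -0.5, -0.2]
grip_width: 0.0472
```

```bash
python3 - <<'E'
from h import *
np.set_printoptions(precision=4,suppress=True)
d=snap('wrist'); save(d,'w4.png'); np.savez('w4.npz',**{k:d[k] for k in('frame','K','T')})
s=status.state(); o=np.array(s['orientation']); print(s['time'],s['eef_pos'],o[:,1],np.degrees(np.arctan2(o[1,2],o[0,2])),s['joint_positions'])
for r in models.mark_of('gland','wrist')[:3]: print(r['point'],round(r['conf'],2),ray(d,r['point'],.041))
p=np.array(s['eef_pos']); print([proj(d,p+o[:,1]*k) for k in(.0,.022)])
E
```

```text
4.325 [ 0.433  -0.3944  0.1031] [-0.0001  0.0001 -1.    ] -43.99822789221345 [-0.7591  0.5735  1.8026 -0.      0.7657  0.0089]
[573.3, 376.3] 0.95 [ 0.4839 -0.5969  0.041 ]
[319.3, 231.1] 0.7 [ 0.4322 -0.3943  0.041 ]
[320.2, 208.8] 0.51 [ 0.4425 -0.3845  0.041 ]
[array([320.0362, 287.141 ]), array([320.1707, 262.2343])]
```

View pics/w4.png

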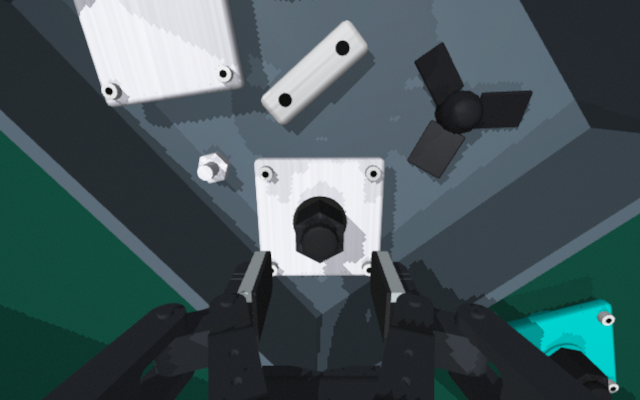

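The gland is at (320, 231), centred between the fingers, with its flats facing the pads and the flange square to the tool. I'll go down and close.

Request:
drive_tool(
  series=[
    {"dx": 0, "dy": 0, "dz": -0.02, "wx": 0, "wy": 0, "wz": 0},
    {"dx": 0, "dy": 0, "dz": -0.035, "wx": 0, "wy": 0, "wz": 0},
    {"dx": 0, "dy": 0, "dz": -0.047, "wx": 0, "wy": 0, "wz": 0},
    {"dx": 0, "dy": 0, "dz": -0.047, "wx": 0, "wy": 0, "wz": 0},
  ],
)

```text
time: 4.88
eef_pos: [0.4329, -0.3942, 0.056]
orientation: [[-0.695, -0.001, 0.719], [-0.719, 0.001, -0.695], [0.0, -1.0, -0.001]]
contact_force: [-0.5, 0.3, 0.2]
grip_width: 0.0468
```

Request:
drive_tool(
  series=[
    {"dx": 0, "dy": 0, "dz": 0, "wx": 0, "wy": 0, "wz": 0},
    {"dx": 0, "dy": 0, "dz": 0, "wx": 0, "wy": 0, "wz": 0},
    {"dx": 0, "dy": 0, "dz": 0, "wx": 0, "wy": 0, "wz": 0},
    {"dx": 0, "dy": 0, "dz": 0, "wx": 0, "wy": 0, "wz": 0},
    {"dx": 0, "dy": 0, "dz": 0, "wx": 0, "wy": 0, "wz": 0},
  ],
  jaw=-1,
  squeeze=80,
)

```text
time: 5.5
eef_pos: [0.4331, -0.3943, 0.0564]
orientation: [[-0.695, -0.0, 0.719], [-0.719, 0.0, -0.695], [0.0, -1.0, -0.001]]
contact_force: [-1.1, 1.7, 3.2]
grip_width: 0.0251
```

Request:
drive_tool(
  series=[
    {"dx": 0, "dy": 0, "dz": 0.01, "wx": 0, "wy": 0, "wz": 0},
    {"dx": 0, "dy": 0, "dz": 0.03, "wx": 0, "wy": 0, "wz": 0},
    {"dx": 0, "dy": 0, "dz": 0.06, "wx": 0, "wy": 0, "wz": 0},
    {"dx": 0, "dy": 0, "dz": 0.1, "wx": 0, "wy": 0, "wz": 0},
    {"dx": 0, "dy": 0, "dz": 0.14, "wx": 0, "wy": 0, "wz": 0},
  ],
)

```text
time: 6.12
eef_pos: [0.4329, -0.3942, 0.1986]
orientation: [[-0.695, -0.0, 0.719], [-0.719, 0.0, -0.695], [0.0, -1.0, -0.0]]
contact_force: [0.4, -0.9, -4.0]
grip_width: 0.0248
```

Request:
drive_tool(
  series=[
    {"dx": 0, "dy": 0, "dz": 0.03, "wx": 0, "wy": 0, "wz": 0},
    {"dx": 0, "dy": 0, "dz": 0.06, "wx": 0, "wy": 0, "wz": 0},
    {"dx": 0, "dy": 0, "dz": 0.08, "wx": 0, "wy": 0, "wz": 0},
    {"dx": 0, "dy": 0, "dz": 0.09, "wx": 0, "wy": 0, "wz": 0},
    {"dx": 0, "dy": 0, "dz": 0.09, "wx": 0, "wy": 0, "wz": 0},
  ],
)

```text
time: 6.75
eef_pos: [0.4329, -0.3943, 0.2896]
orientation: [[-0.695, 0.001, 0.719], [-0.719, -0.001, -0.695], [0.0, -1.0, 0.001]]
contact_force: [0.5, 1.1, -4.2]
grip_width: 0.0249
```

```bash
python3 - <<'E'
from h import *
np.set_printoptions(precision=4,suppress=True)
d=snap('wrist'); np.savez('w5.npz',**{k:d[k] for k in('frame','K','T')})
s=status.state(); print(s['time'],s['eef_pos'],s['grip_width'],s['contact_force'])
a=d['frame'][:,:,::-1]
t=snap('top'); np.savez('t5.npz',**{k:t[k] for k in('frame','K','T')})
b=cv2.resize(t['frame'][180:300,180:340,::-1],None,fx=2.5,fy=2.5,interpolation=cv2.INTER_CUBIC)
for m,z in[('mouth',.165),('housing',0),('thruster_frame',0)]:
  for r in models.mark_of(m,'top')[:2]: print(m,r['point'],ray(t,r['point'],z))
b=np.vstack([b,np.zeros((a.shape[0]-b.shape[0],400,3),np.uint8)]) if b.shape[0]<400 else b
cv2.imwrite('pics/w5.png',np.hstack([a[:,120:520],b]))
E
```

```text
6.8 [ 0.4326 -0.394   0.2886] 0.024807199745308192 [-0.0523  0.5878 -3.6918]
mouth [217.0, 238.6] [0.4863 0.2489 0.165 ]
housing [227.6, 244.4] [0.486  0.2508 0.    ]
thruster_frame [294.1, 240.5] [0.4934 0.0343 0.    ]
```

View pics/w5.png

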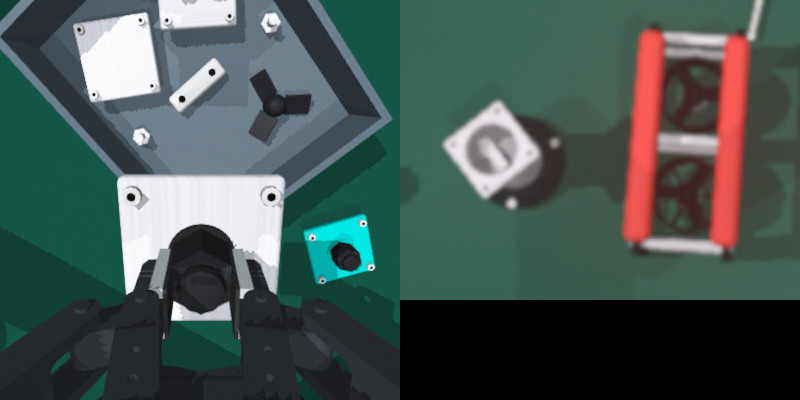

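```bash
python3 - <<'E'
from h import *
np.set_printoptions(precision=4,suppress=True)
t=dict(np.load('t5.npz')); d=dict(np.load('w5.npz'))
c,y,r=square(t,[(219.2,220),(236,242),(215.2,258.8),(197.6,238.8)],.165); print('mouth',c,y,r)
# cap screws: tops z rel TCP .037-.0524=-0.0194(head top 29+... )
tcp=np.array([.4327,-.3941,.2888])
for z in(-.029,-.0234,-.018):
    a,b=ray(d,(250,197),tcp[2]+z),ray(d,(391,197),tcp[2]+z); m=(a+b)/2; print(z,np.linalg.norm(a-b),'expect .064',m[:2]-tcp[:2],np.degrees(np.arctan2(*(b-a)[1::-1])))
s=status.state(); R0=d['T'][:3,:3]; off=d['T'][:3,3]-tcp
for yaw in (0,y+44,y+134,y-46):
    c_,s_=np.cos(np.radians(yaw)),np.sin(np.radians(yaw)); Z=np.array([[c_,-s_,0],[s_,c_,0],[0,0,1]])
    T=np.eye(4); T[:3,:3]=Z@R0; p=np.array([0,0,.2888]); T[:3,3]=p+Z@off
    q=ray(dict(K=d['K'],T=T),(320,85),.165); print('wz deg',yaw,'TCP to put mouth at row85',np.append(c,0)[:2]-q[:2])
print(s['joint_positions'])
E
```

```text
mouth [0.4827 0.2488] 39.50650530984055 [0.0585 0.056  0.055  0.0568]
-0.029 0.06742434241976294 expect .064 [0.0219 0.0218] -44.0210056311567
-0.0234 0.06492322878976053 expect .064 [0.023 0.023] -44.02100563115669
-0.018 0.06251144064654392 expect .064 [0.0242 0.0241] -44.021005631156704
wz deg 0 TCP to put mouth at row85 [0.4238 0.1882]
wz deg 83.50650530984055 TCP to put mouth at row85 [0.5363 0.1835]
wz deg 173.50650530984055 TCP to put mouth at row85 [0.5481 0.3024]
wz deg -6.4934946901594515 TCP to put mouth at row85 [0.4173 0.1952]
[-0.759   0.3277  1.6886 -0.      1.1273  0.0089]
```

Cap held square and centred in the fingers. The mouth is at about (0.483, 0.249), yaw 39.5°, so the cap has to turn −6.5°. I'll carry it over the frame at the present height, with its underside at about 0.236.

Request:
drive_tool(
  series=[
    {"dx": 0, "dy": 0.02, "dz": 0, "wx": 0, "wy": 0, "wz": 0},
    {"dx": 0, "dy": 0.06, "dz": 0, "wx": 0, "wy": 0, "wz": 0},
    {"dx": 0, "dy": 0.1, "dz": 0, "wx": 0, "wy": 0, "wz": 0},
    {"dx": 0, "dy": 0.15, "dz": 0, "wx": 0, "wy": 0, "wz": -0.03},
    {"dx": 0, "dy": 0.2, "dz": 0, "wx": 0, "wy": 0, "wz": -0.05},
  ],
)

```text
time: 7.62
eef_pos: [0.4318, -0.1914, 0.2872]
orientation: [[-0.73, -0.002, 0.683], [-0.683, 0.002, -0.73], [-0.0, -1.0, -0.003]]
contact_force: [1.3, -0.2, -3.1]
grip_width: 0.0251
```

Request:
drive_tool(
  series=[
    {"dx": 0, "dy": 0.05, "dz": 0, "wx": 0, "wy": 0, "wz": -0.02},
    {"dx": 0, "dy": 0.1, "dz": 0, "wx": 0, "wy": 0, "wz": -0.04},
    {"dx": 0, "dy": 0.15, "dz": 0, "wx": 0, "wy": 0, "wz": -0.06},
    {"dx": 0, "dy": 0.2, "dz": 0, "wx": 0, "wy": 0, "wz": -0.06},
    {"dx": 0, "dy": 0.24, "dz": 0, "wx": 0, "wy": 0, "wz": -0.06},
  ],
)

```text
time: 8.25
eef_pos: [0.4305, 0.0509, 0.287]
orientation: [[-0.769, -0.002, 0.639], [-0.639, 0.003, -0.769], [0.0, -1.0, -0.004]]
contact_force: [1.3, 0.0, -3.5]
grip_width: 0.0254
```

Request:
drive_tool(
  series=[
    {"dx": -0.01, "dy": 0.04, "dz": 0, "wx": 0, "wy": 0, "wz": 0},
    {"dx": -0.02, "dy": 0.08, "dz": 0, "wx": 0, "wy": 0, "wz": 0},
    {"dx": -0.03, "dy": 0.11, "dz": 0, "wx": 0, "wy": 0, "wz": 0},
    {"dx": -0.03, "dy": 0.12, "dz": 0, "wx": 0, "wy": 0, "wz": 0},
    {"dx": -0.03, "dy": 0.12, "dz": 0, "wx": 0, "wy": 0, "wz": 0},
  ],
)

```text
time: 8.88
eef_pos: [0.4002, 0.1712, 0.2869]
orientation: [[-0.768, -0.003, 0.64], [-0.64, 0.002, -0.768], [0.0, -1.0, -0.003]]
contact_force: [0.4, -0.3, -2.6]
grip_width: 0.0251
```

```bash
python3 - <<'E'
from h import *
np.set_printoptions(precision=4,suppress=True)
d=snap('wrist'); save(d,'w6.png'); np.savez('w6.npz',**{k:d[k] for k in('frame','K','T')})
s=status.state(); o=np.array(s['orientation']); print(s['time'],s['eef_pos'],o[:,1],np.degrees(np.arctan2(o[1,2],o[0,2])),s['joint_positions'],np.abs(s['joint_vel']).max())
for r in models.mark_of('mouth','wrist')[:3]: print(r['point'],round(r['conf'],2),ray(d,r['point'],.165))
E
```

```text
8.925 [0.4003 0.1706 0.2869] [-0.0027  0.0021 -1.    ] -50.257063056546244 [0.3736 0.0932 1.995  0.0034 1.0552 1.2491] 0.021543401860621824
[314.1, 36.5] 0.92 [0.4857 0.2481 0.165 ]
```

View pics/w6.png

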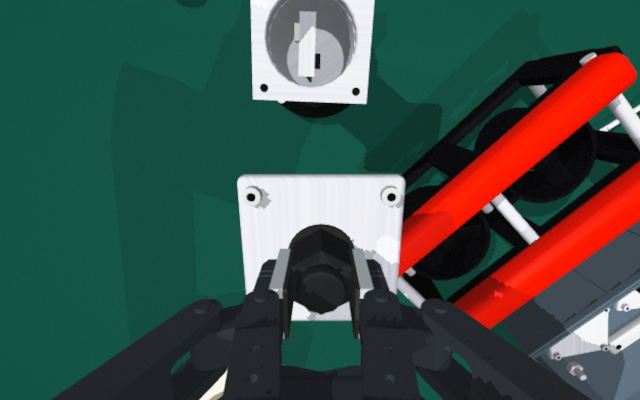

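The housing is at the top of the picture, its two near holes at (264, 88) and (355, 92). I'll move about 25 mm closer to see all four.

Request:
drive_tool(
  series=[
    {"dx": 0.01, "dy": 0.008, "dz": 0, "wx": 0, "wy": 0, "wz": -0.02},
    {"dx": 0.02, "dy": 0.018, "dz": 0, "wx": 0, "wy": 0, "wz": -0.04},
    {"dx": 0.02, "dy": 0.018, "dz": 0, "wx": 0, "wy": 0, "wz": -0.04},
    {"dx": 0.02, "dy": 0.018, "dz": 0, "wx": 0, "wy": 0, "wz": -0.04},
  ],
)

```text
time: 9.48
eef_pos: [0.4204, 0.1882, 0.2866]
orientation: [[-0.794, -0.003, 0.607], [-0.607, 0.002, -0.794], [0.002, -1.0, -0.004]]
contact_force: [-0.8, -0.3, -3.9]
grip_width: 0.025
```

```bash
python3 - <<'E'
from h import *
np.set_printoptions(precision=4,suppress=True)
d=snap('wrist'); np.savez('w7.npz',**{k:d[k] for k in('frame','K','T')})
s=status.state(); o=np.array(s['orientation']); p=np.array(s['eef_pos']); yt=np.degrees(np.arctan2(o[1,2],o[0,2])); print(s['time'],p,o[:,1],yt)
for r in models.mark_of('mouth','wrist')[:2]: print(r['point'],round(r['conf'],2),ray(d,r['point'],.165))
c0=ray(d,models.mark_of('mouth','wrist')[0]['point'],.165)
g=cv2.cvtColor(d['frame'],cv2.COLOR_RGB2GRAY)
def hole(q,w=9):
    x,y=np.int32(np.round(q)); pt=g[max(y-w,0):y+w+1,x-w:x+w+1].astype(float); m=np.clip(110-pt,0,None)
    yy,xx=np.mgrid[max(y-w,0):y+w+1,x-w:x+w+1]; return np.array([(xx*m).sum(),(yy*m).sum()])/m.sum(),(m>0).sum()
for it in range(2):
  H=[]
  for a in(45,135,225,315):
    th=np.radians((yt if it==0 else yaw)+a); q=c0+np.array([.04525*np.cos(th),.04525*np.sin(th),0]); H.append(hole(proj(d,q)))
  print([ (h[0].round(1),h[1]) for h in H])
  c,yaw,r=square(d,[h[0] for h in H],.165); print('mouth',c,yaw,r,'expect .0453'); c0=np.append(c,.165)
# cap screws sockets
for z in(-.0234,-.0214):
  S=[]
  for u in(-.032,.032):
    q=p-o[:,0]*.032+o[:,2]*u+[0,0,z]; S.append(hole(proj(d,q),7))
  a,b=[ray(d,x[0],p[2]+z) for x in S]; m=(a+b)/2; print([(x[0].round(1),x[1]) for x in S],np.linalg.norm(a-b),'cap centre-TCP',((m-p)+o[:,0]*.032)[:2],'cap yaw',np.degrees(np.arctan2((b-a)[1],(b-a)[0])))
v=d['frame'][:,:,::-1].copy()
for h in H+S: cv2.circle(v,tuple(np.int32(h[0].round())),8,(0,0,255),1)
cv2.imwrite('pics/w7.png',v)
E
```

```text
9.525 [0.4203 0.1881 0.2866] [-0.0034  0.0019 -1.    ] -52.59207405139957
[305.7, 81.3] 0.69 [0.483  0.2491 0.165 ]
[(array([354. ,  29.3]), np.int64(51)), (array([257. ,  29.5]), np.int64(49)), (array([262.5, 128.5]), np.int64(35)), (array([351.5, 128.2]), np.int64(36))]
mouth [0.4834 0.2489] 37.53376740436561 [0.0454 0.0455 0.0454 0.0454] expect .0453
[(array([257. ,  29.5]), np.int64(49)), (array([262.5, 128.5]), np.int64(35)), (array([351.5, 128.2]), np.int64(36)), (array([354. ,  29.3]), np.int64(51))]
mouth [0.4834 0.2489] 37.53376740436561 [0.0455 0.0454 0.0454 0.0454] expect .0453
[(array([250.6, 196.9]), np.int64(48)), (array([391.1, 196.8]), np.int64(48))] 0.06426561462684555 cap centre-TCP [0.0011 0.0002] cap yaw -52.506147575201226
[(array([250.6, 196.9]), np.int64(48)), (array([391.1, 196.8]), np.int64(48))] 0.06337582127554799 cap centre-TCP [0.0016 0.0005] cap yaw -52.50614757520123
```

View pics/w7.png

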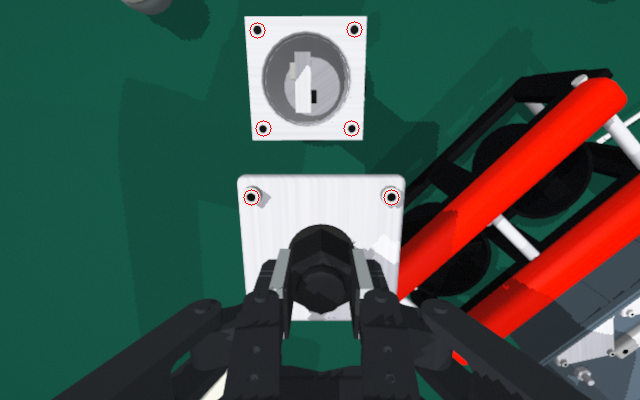

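All four holes fit the given radius (0.0454 against 0.0453 m), giving the mouth at (0.4834, 0.2489) and a housing yaw that matches the cap's within 0.1°. I'll move over it at this height first, then go down.

Request:
drive_tool(
  series=[
    {"dx": 0.02, "dy": 0.02, "dz": 0, "wx": 0, "wy": 0, "wz": 0},
    {"dx": 0.045, "dy": 0.045, "dz": 0, "wx": 0, "wy": 0, "wz": 0},
    {"dx": 0.062, "dy": 0.0605, "dz": 0, "wx": 0, "wy": 0, "wz": 0},
    {"dx": 0.062, "dy": 0.0605, "dz": -0.01, "wx": 0, "wy": 0, "wz": 0},
    {"dx": 0.062, "dy": 0.0605, "dz": -0.025, "wx": 0, "wy": 0, "wz": 0},
  ],
)

```text
time: 10.25
eef_pos: [0.4814, 0.2481, 0.2609]
orientation: [[-0.794, -0.004, 0.607], [-0.607, 0.002, -0.794], [0.002, -1.0, -0.004]]
contact_force: [-0.9, 0.3, -3.5]
grip_width: 0.025
```

Request:
drive_tool(
  series=[
    {"dx": 0.001, "dy": 0.0005, "dz": -0.01, "wx": -0.002, "wy": -0.004, "wz": 0},
    {"dx": 0.001, "dy": 0.0005, "dz": -0.02, "wx": -0.002, "wy": -0.004, "wz": 0},
    {"dx": 0.001, "dy": 0.0005, "dz": -0.028, "wx": -0.002, "wy": -0.004, "wz": 0},
    {"dx": 0.001, "dy": 0.0005, "dz": -0.031, "wx": -0.002, "wy": -0.004, "wz": 0},
    {"dx": 0.001, "dy": 0.0005, "dz": -0.032, "wx": -0.002, "wy": -0.004, "wz": 0},
  ],
)

```text
time: 10.88
eef_pos: [0.4825, 0.2486, 0.2288]
orientation: [[-0.794, 0.0, 0.607], [-0.607, -0.0, -0.794], [-0.0, -1.0, 0.001]]
contact_force: [0.2, -0.5, -3.3]
grip_width: 0.0249
```

```bash
python3 - <<'E'
from h import *
np.set_printoptions(precision=4,suppress=True)
d=snap('wrist'); s=status.state(); o=np.array(s['orientation']); p=np.array(s['eef_pos']); print(s['time'],p,o[:,1],np.degrees(np.arctan2(o[1,2],o[0,2])),s['contact_force'],np.abs(s['joint_vel']).max())
g=cv2.cvtColor(d['frame'],cv2.COLOR_RGB2GRAY)
S=[]
for u in(-.032,.032):
    x,y=np.int32(proj(d,p-o[:,0]*.032+o[:,2]*u-[0,0,.0234])); m=np.clip(110-g[y-7:y+8,x-7:x+8].astype(float),0,None); yy,xx=np.mgrid[y-7:y+8,x-7:x+8]; S.append((( xx*m).sum()/m.sum(),(yy*m).sum()/m.sum()))
a,b=[ray(d,q,p[2]-.0230) for q in S]; cc=(a+b)/2+o[:,0]*.032
print(S,np.linalg.norm(a-b),'cap centre - mouth',cc[:2]-[.4834,.2489],'yaw',np.degrees(np.arctan2((b-a)[1],(b-a)[0])),'gap mm',1e3*(p[2]-.052-.165))
c=snap('scene'); t=snap('top')
A=cv2.resize(c['frame'][110:210,360:460,::-1],(400,400),interpolation=cv2.INTER_CUBIC)
cv2.imwrite('pics/f.png',np.hstack([d['frame'][:,130:530,::-1],A]))
E
```

```text
10.925 [0.4825 0.2486 0.2289] [ 0.0005 -0.0003 -1.    ] -52.59280528780416 [ 0.316   0.499  -2.2639] 0.0043239783924839785
[(np.float64(250.63274336283186), np.float64(196.8943258719417)), (np.float64(391.04663348179196), np.float64(196.81739586062352))] 0.06410456318488314 cap centre - mouth [ 0.0002 -0.0002] yaw -52.5774638067224 gap mm 11.889407145250303
```

View pics/f.png

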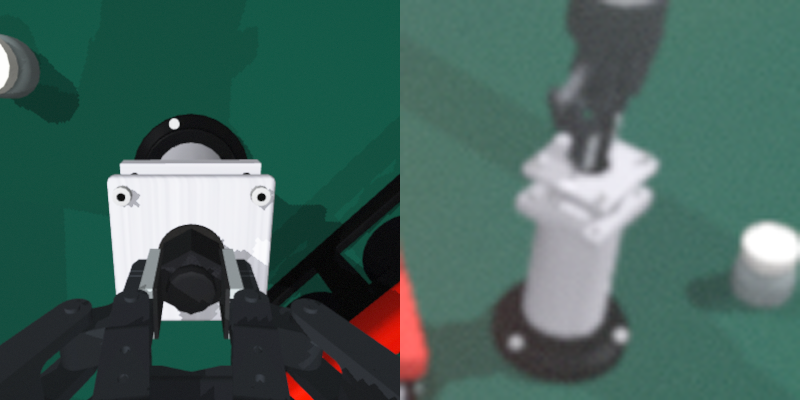

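The picture shows the cap square over the housing flange, with a clear gap (screws at (121, 197) and (261, 197) in the left half). The arm is still, so I'm handing in.

```bash
python3 -c "
from h import *
job_done()"
```

```text
the job is handed in; nothing more can be done
```

I gripped the single-gland cap by its hexagon flats and lifted it out of the bin. I carried it over the thruster frame with its underside at about 0.235 m, and handed in at about 11 s while holding it still above the housing mouth.

**Last checks:**
- **Position:** cap centre about 0.3 mm from the mouth centre, estimated from the cap's two visible screws and the four tapped holes.
- **Rotation:** cap and housing differed by about 0.1°.
- **Gap:** about 12 mm, worked out from the grip height. The last two pictures also showed a clear gap.
- **Level:** the tool axis was within 0.1° of vertical. I inferred the cap's own tilt only from its screws staying put in the image since the lift.
- **Stillness and force:** joint speeds were near zero, and the force reading was about what the cap's weight should give.

**Disagreements:**
- The top and scene cameras differed by up to 2 cm on where the cap was, so I relied on the wrist camera.
- The fingers read 25 mm open on the 27 mm hexagon, but the grip held.
- Gripping at the stated point would have put the fingertips into the flange, so I gripped about 12 mm higher.
- My first hexagon-angle fit failed because of a code bug. I read the angle from the picture instead, and the close-up before gripping confirmed it.
- I did not re-check the mug, the tub and the screwdriver, or the other bin parts, after the carry; nothing was moved near them.

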